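Order wheel on by three clicks

TASK

The order wheel on the pass is locked. Pull its steel locking pin straight up out of the socket and stand it in the clear tumbler, leaving the tumbler upright on the table. Then take the wheel by its black bar grip, turn it clockwise (seen from above) by exactly three clicks, never on to a fourth click and never backwards by a click, and finish still gripping the bar, holding the wheel still at the third stop.

Things in the scene. Friction and masses are not known exactly. Their poses are not given: they have to be found in the camera images.
- wheel_stand: dark steel stand of the order wheel, fixed at the left or right of the table, turned up to 0.5 rad: round foot 124 mm across, pin socket on its own -x side. Origin on the wheel's axis at table height, z up. The aluminium wheel on it lies 46 to 52 mm above the table, 180 mm across its 16 teeth, with a small clip on each tooth up to 75 mm above the table.
- wheel (a joint): turn of the wheel in rad, 0 = locked home stop, growing clockwise seen from above. A sprung detent makes a stop every 22.5 deg (0.393 rad): third stop 1.178. Leaving a stop takes about 0.2 N m; past halfway the wheel pulls itself into the next. It stays at a stop when let go, and can turn on past the third. With the pin in it can move only about 0.03 rad.
- wheel_grip (a point): grip point on the wheel's axis in the black bar on top, 78 mm above the table. Bar 52 mm long along the point's x, 14 mm thick along its y, from 57 to 92 mm above the table. It turns with the wheel: at home it points at the pin socket, after three clicks 67.5 deg clockwise of it. A bright line on top marks the bar's end that is nearest the socket at home.
- socket (a point): centre of the mouth of the square pin socket (28x28 mm), 82 mm from the wheel's axis on the stand's -x side and 36 mm above the table; hole 11.5 mm across, 30 mm deep, floor 6 mm above the table.
- lock_pin: bright steel locking pin, 45 g, 130 mm long: shank 10 mm across, round head 22 mm across over the top 25 mm. At first it stands upright in the socket, in a notch of the wheel's rim, its top 136 mm above the table. Origin at the centre of its foot; z along the pin to the head.
- pin_head (a point): middle of the pin's head, 118 mm above its foot.
- tumbler: clear plastic drinking tumbler, empty, loose, about 150 g, 99 mm high, 66 mm across the rim, inside about 56 mm wide at the rim and 40 mm at its floor, which is 7 mm above the table. Origin at the centre of its underside; z up. On the other side of the table from the wheel. The pin, dropped in from just above its floor, leans on the rim.
Not all that is in view belongs to the job. What is shaped like the tumbler but yellow is not meant.

How it is judged:
By the outcome, as a careful person would: the job done as asked, in the order asked, and still so for the second after the job is handed in, while the arm keeps its last pose, push and grip.
It also fails if it takes over 64 s, if anything falls off the work surface, if the arm or the gripper's body presses on something with over 40 N, if the wrist force passes 120 N, or if a joint passes its speed limit or range.

ROBOT

A 6-joint arm with a two-finger parallel gripper is mounted at the origin on a cart in front of the work surface, level with it; the furniture and walls round the work are solid. World frame = base frame: x ahead of the robot, y to its left, z up, the work surface at z = 0. Lengths are in m, angles in rad, forces in N, time in s.
With the tool pointing down it reaches from about 0.275 to 1 m from the base axis. Payload 8.4 kg.
Tool frame: the origin (TCP) lies at the very end of the fingers, on their centre line; the grasp point (between the pads) lies 19 mm behind it; z points along the fingers, y is the direction in which the jaws open and shut (so a half turn about z gives the same grasp; the last joint's range is limited). The gripper opens to 85 mm and grips with 20 to 120 N. Pads are 22 mm wide; open, the fingers measure 114 mm over their backs; the gripper's body (76 mm by 85 mm) begins 54 mm behind the grasp point. The pads swing forward as they close: fully open they stand 13 mm farther back than shut.
Start: joints at [-1.105, 0.353, 1.633, -0, 1.155, -0.002], TCP at [0.282, -0.558, 0.231] pointing down, gripper open.
Joint ranges: [-2.63, 2.63], [-0.92, 2.1], [0.06, 2.66], [-1.3, 4.44], [0, 2.69], [-3.02, 3.02]. Speed limits (rad/s): [2.22, 2.22, 2.79, 3.14, 3.14, 3.14].

INTERFACE

Orientations are given as a rotation vector (axis times angle).
In Python, from bench import arm gives the robot as it stands.
- The arm moves only by the tool move_arm, never from a script. Its arguments are lists of equal length, an entry for each row: "hand": the gripper's target within -1 to 1 (fully open at 1, half-way at 0, shut at -1); "linear": the shift along the tool's x, y, z scaled (see below), a list of three; "rot": the turn, a rotation vector about the tool's x, y, z scaled (see below), a list of three. In form: {"hand": [hand, ...], "linear": [[dx, dy, dz], ...], "rot": [[wx, wy, wz], ...]}. A call has 1 to 8 rows; each row shifts and turns the commanded pose from where the row before left it, along the tool's axes as they then stand; what a row does not reach is not made up. The controller multiplies each number of a shift by 6 cm and each number of a turn by 4 degrees. A row lasts 1/8 s, in which the tool goes at most 62.5 mm and 10.7 degrees, less where a joint would pass 70% of its speed; a pose out of reach is approached as far as the arm can. A call with a number of a shift or a turn outside -1 to 1 is refused whole. A call with a gripper value outside its range is refused whole. The fingers move at their own pace and stop on an object; the grip force is fixed at half the most. Time passes only in rows, so rows that do not move let the fingers close. It gives the time, the measured TCP pose, the force and the opening at its end, in the units of the state.
- arm.get_state(): the state, without advancing time (a new reading comes with each control period).
- arm.grab_frame(name): name is "side" or "top" or "wrist"; returns (picture, depth): 384x512x3 uint8, red, green, blue; 384x512 float32, m along the optical axis (not along the pixel's ray), 0 where there is no reading.
- arm.camera_info(name): a dict with "mtx" (3x3 intrinsics, pixels), "extrinsics" (4x4, takes a point from camera to world coordinates). Camera axes: x right, y up, looking along -z (the intrinsics and any distortion apply to the point x, -y, -z); pixel columns grow to the right and rows downward; lengths in m; the calibration is good to about 2 mm. The wrist camera is an equidistant fisheye: a pixel r from the principal point sees the ray r / f radians off the axis. A picture is of the moment at which its call begins: read the wrist's pose just before it. camera_info takes no time and is no camera call; for the wrist camera it gives the pose at the moment of the call.
- arm.hand_in(): hands the job in, once; it reports no verdict.
The state is a dict: "time": time; "qpos": joint angles; "dq": joint speeds; "joint_efforts": joint torques, N m; "eef_pos": TCP position; "tcp_rot": TCP orientation; "wrist_force": force on the tool from outside, world axes, zero at the start; "torque": the same for the moment, N m; "grip_width": opening from 0.0 (shut) to 1.0 (fully open).
Only numpy, scipy, OpenCV 4.12 (cv2) and the standard library are available. Lean on these libraries where they do the work, as an engineer would, in place of code of your own. Each camera call takes 0.05 s, during which the arm holds its last target. There are 200 camera calls.

## Working session

There is one attempt and no reset: what is moved stays moved. The work goes in short steps, Python scripts to look and compute and a tool call to move; the robot and the scene stay as the last step left them, time stands still between calls to the robot, and variables do not carry over. Pictures are saved under pics/ and viewed, about 8 in all and at most 12, crops included, and the job is handed in when it is done.

Besides the shell and the picture viewer there is one more tool, called after "Request:" as name(argument=value, ...), one argument or row to a line, values as JSON. move_arm: Moves the arm, as the interface text tells. Its arguments: {"type":"object","properties":{"hand":{"type":"array"},"linear":{"type":"array"},"rot":{"type":"array"}},"required":["hand","linear","rot"]}

```bash
mkdir -p pics; cat > h.py <<'E'
from bench import arm
import numpy as np, cv2
from scipy.spatial.transform import Rotation as R
def ray(info,u,v):
    K=np.array(info["mtx"]);E=np.array(info["extrinsics"])
    d=np.array([(u-K[0,2])/K[0,0],-(v-K[1,2])/K[1,1],-1.]); return E[:3,3],E[:3,:3]@d
def onz(info,u,v,z):
    o,d=ray(info,u,v); return o+d*(z-o[2])/d[2]
def cloud(info,D):
    K=np.array(info["mtx"]);E=np.array(info["extrinsics"]);v,u=np.mgrid[:384,:512]
    P=np.stack([(u-K[0,2])/K[0,0]*D,-(v-K[1,2])/K[1,1]*D,-D],-1)
    return P@E[:3,:3].T+E[:3,3]
def save(n,im): cv2.imwrite(f"pics/{n}.png",im[...,::-1])
E
python3 - <<'E'
from h import *
s=arm.get_state();print(s)
ims=[]
for n in("top","side"):
    im,D=arm.grab_frame(n);i=arm.camera_info(n);np.savez(n+"0.npz",im=im,D=D,mtx=i["mtx"],extrinsics=i["extrinsics"]);save(n+"0",cv2.resize(im,(800,600)))
    print(n,i)
E
```

```text
{'time': 0.0, 'qpos': array([-1.10539334e+00,  3.53638700e-01,  1.63412883e+00, -2.32598529e-05,
        1.15519110e+00, -2.38700780e-03]), 'dq': array([ 0.00064222, -0.00163722,  0.0004608 ,  0.00040339,  0.0006263 ,
       -0.00078798]), 'joint_efforts': array([ 1.03979779e-03, -6.05249262e+01, -3.42070019e+01, -9.17054354e-05,
        9.27429210e-03, -3.37292168e-07]), 'eef_pos': array([ 0.28161184, -0.55743452,  0.23056985]), 'tcp_rot': array([-3.05475830e+00, -7.27828657e-01,  5.24619223e-04]), 'wrist_force': array([ 0.3144856 , -0.49729548, -0.44132975]), 'torque': array([ 0.05495921, -0.01182411, -0.00112759]), 'grip_width': 1.0002585845759848}
top {'mtx': array([[349.95745429,   0.        , 251.39666905],
       [  0.        , 349.95745429, 194.44820021],
       [  0.        ,   0.        ,   1.        ]]), 'extrinsics': array([[-0.0160095 ,  0.98403121, -0.17727457,  0.2259677 ],
       [-0.99956691, -0.01137274,  0.02714117, -0.0280838 ],
       [ 0.02469167,  0.17763231,  0.98378711,  1.36649598],
       [ 0.        ,  0.        ,  0.        ,  1.        ]])}
side {'mtx': array([[467.47209293,   0.        , 259.96423624],
       [  0.        , 467.47209293, 192.00836978],
       [  0.        ,   0.        ,   1.        ]]), 'extrinsics': array([[-0.90980105,  0.25837051, -0.324818  ,  0.00122986],
       [-0.41495191, -0.5827787 ,  0.69870158,  0.92619598],
       [-0.00877313,  0.77046328,  0.63742401,  0.98035237],
       [ 0.        ,  0.        ,  0.        ,  1.        ]])}
```

View pics/top0.png

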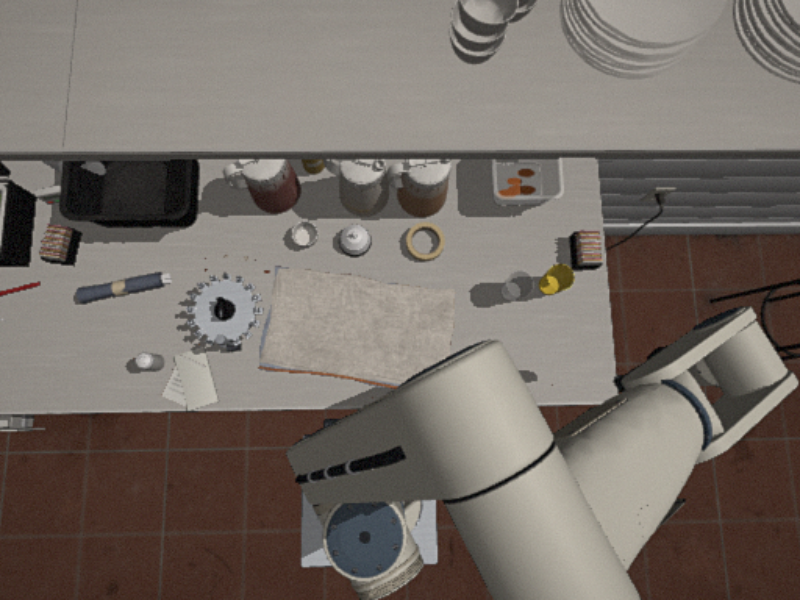

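View pics/side0.png

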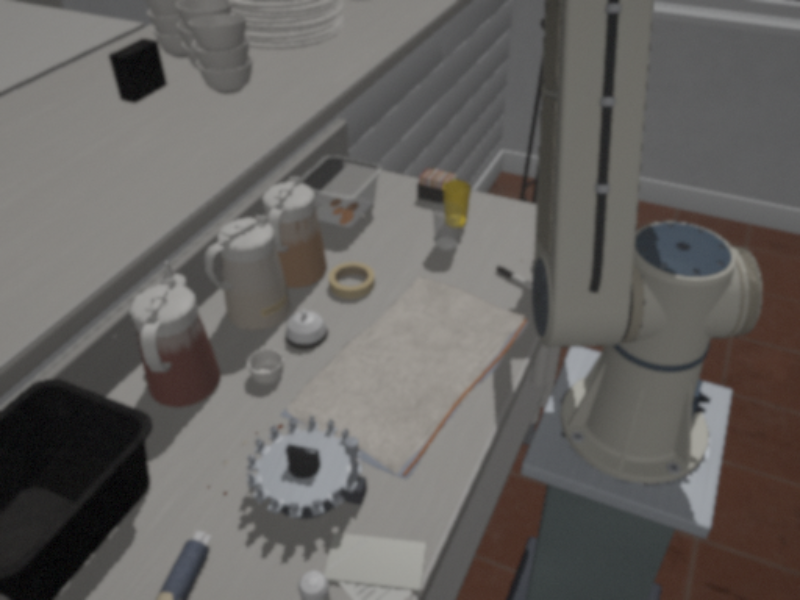

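The top view shows the wheel at about (225,310) of 800x600, with the socket block just below it at about (232,345). The clear tumbler is at (517,287). Look-alikes are the yellow tumbler (555,280), the salt shaker (147,361) and the cup (303,235). I chose the clear one at (517,287). Next I check it in a close crop and measure.

```bash
python3 - <<'E'
from h import *
o=[]
T=np.load("top0.npz");S=np.load("side0.npz")
a=T["im"][165:240,105:185];b=T["im"][160:200,295:375];c=S["im"][255:345,145:245];d=S["im"][105:175,260:320]
f=lambda x:cv2.resize(x,(400,300),interpolation=cv2.INTER_CUBIC)
save("crops",np.vstack([np.hstack([f(a),f(b)]),np.hstack([f(c),f(d)])]))
for n,I in(("top",T),("side",S)):
    P=cloud(I,I["D"]);im=I["im"].astype(int)
    x,y,z=P[...,0],P[...,1],P[...,2]
    reg=(x>.2)&(x<.7)&(y>.15)&(y<.5)
    w=reg&(z>.035)&(z<.06)&(im.min(-1)>110); print(n,"wheel",w.sum(),P[w].mean(0) if w.any() else 0,P[w].min(0),P[w].max(0))
    c0=P[w].mean(0)[:2]
    nr=np.hypot(x-c0[0],y-c0[1])<.12
    p=nr&(z>.115)&(z<.145); print("pin",p.sum(),P[p].mean(0) if p.any() else 0,np.argwhere(p).mean(0) if p.any() else 0)
    g=(np.hypot(x-c0[0],y-c0[1])<.04)&(z>.082)&(z<.1); print("bar",g.sum(),P[g].mean(0) if g.any() else 0, np.argwhere(g).mean(0))
    yel=(im[...,0]>110)&(im[...,2]<60)&(x>.2)&(x<.8)&(y<0); print("yel",yel.sum(),np.argwhere(yel).mean(0),P[yel].mean(0))
print("tumb rough",onz(T,517*.64,287*.64,.05),onz(S,447*.64,232*.64,.05))
E
```

```text
top wheel 1082 [0.45559245 0.34016938 0.05363119] [0.37014059 0.16617745 0.03525935] [0.6780014  0.43204225 0.05992904]
pin 39 [0.3712309  0.32610262 0.13419231] [217.23076923 141.20512821]
bar 63 [0.45177642 0.34100664 0.09257533] [196.71428571 141.22222222]
yel 166 [159.98192771 331.4939759 ] [ 0.60786607 -0.38622211  0.02859059]
side wheel 1981 [0.45503907 0.34619921 0.05171252] [0.36240927 0.16453475 0.03521182] [0.67888159 0.43225687 0.05999524]
pin 103 [0.3693882  0.3348862  0.13040054] [285.60194175 224.23300971]
bar 144 [0.45038427 0.34736951 0.08946389] [289.43055556 192.81944444]
yel 175 [127.23428571 291.86285714] [ 0.51029748 -0.451166    0.07474997]
tumb rough [ 0.50195452 -0.37255194  0.05      ] [ 0.49099314 -0.34919427  0.05      ]
```

View pics/crops.png

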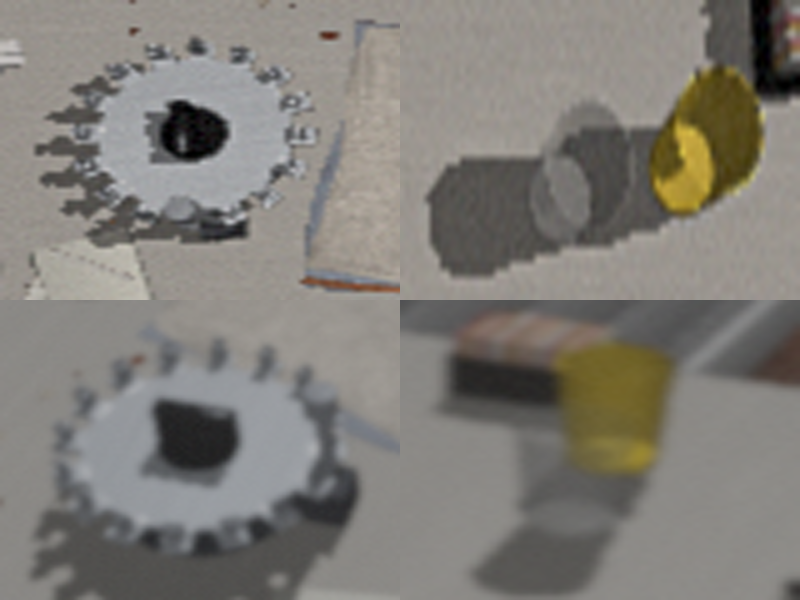

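Crops confirm it: pin head at top-view pixel (141,217), bar at (141,197), clear tumbler base at (327,187) beside the yellow one. The pin is 83 mm from the axis, which matches the description. I swing over to the pin now, turning the tool as I go.

Request:
move_arm(
  hand=[1, 1, 1, 1, 1, 1, 1, 1],
  linear=[
    [0.65, -0.25, 0],
    [0.65, -0.25, 0],
    [0.65, -0.25, 0],
    [0.65, -0.25, 0],
    [0.62, -0.25, 0],
    [0.6, -0.25, 0],
    [0.6, -0.25, 0],
    [0.6, -0.25, 0],
  ],
  rot=[
    [0, 0, -1],
    [0, 0, -1],
    [0, 0, -1],
    [0, 0, -1],
    [0, 0, -1],
    [0, 0, -1],
    [0, 0, -1],
    [0, 0, -1],
  ],
)

```text
time: 1.1
eef_pos: [0.4307, -0.2737, 0.231]
tcp_rot: [-2.735, -1.545, 0.0]
wrist_force: [-0.2, -0.1, 0.1]
grip_width: 0.998
```

Request:
move_arm(
  hand=[1, 1, 1, 1, 1, 1, 1, 1],
  linear=[
    [0.58, -0.02, 0],
    [0.58, -0.02, 0],
    [0.58, -0.02, 0],
    [0.58, -0.02, 0],
    [0.58, -0.02, 0],
    [0.58, -0.02, 0],
    [0.58, -0.02, 0],
    [0.58, -0.02, 0],
  ],
  rot=[
    [0, 0, -1],
    [0, 0, -1],
    [0, 0, -1],
    [0, 0, -1],
    [0, 0, -1],
    [0, 0, -1],
    [0, 0, -1],
    [0, 0, -1],
  ],
)

```text
time: 2.1
eef_pos: [0.5026, -0.0086, 0.231]
tcp_rot: [-2.203, -2.239, 0.0]
wrist_force: [0.1, -0.6, 0.1]
grip_width: 1.003
```

Request:
move_arm(
  hand=[1, 1, 1, 1, 1, 1, 1, 1],
  linear=[
    [0.58, -0.02, 0],
    [0.58, -0.02, 0],
    [0.58, -0.02, 0],
    [0.58, -0.02, 0],
    [0.58, -0.02, 0],
    [0.58, -0.02, 0],
    [0.58, -0.02, 0],
    [0.58, -0.02, 0],
  ],
  rot=[
    [0, 0, -1],
    [0, 0, -1],
    [0, 0, -1],
    [0, 0, -1],
    [0, 0, -1],
    [0, 0, -1],
    [0, 0, -1],
    [0, 0, -1],
  ],
)

```text
time: 3.1
eef_pos: [0.4227, 0.2545, 0.2311]
tcp_rot: [-1.501, -2.76, 0.0]
wrist_force: [-0.3, 1.0, 0.2]
grip_width: 1.002
```

Request:
move_arm(
  hand=[1, 1, 1, 1, 1, 1, 1, 1],
  linear=[
    [0, 0, 0],
    [0, 0, 0],
    [0, 0, 0],
    [0, 0, 0],
    [0, 0, 0],
    [0, 0, 0],
    [0, 0, 0],
    [0, 0, 0],
  ],
  rot=[
    [0, 0, -1],
    [0, 0, -1],
    [0, 0, -1],
    [0, 0, -1],
    [0, 0, -1],
    [0, 0, -1],
    [0, 0, -1],
    [0, 0, -1],
  ],
)

```text
time: 4.1
eef_pos: [0.4232, 0.2535, 0.231]
tcp_rot: [-0.682, -3.066, 0.001]
wrist_force: [0.1, -0.5, -1.1]
grip_width: 1.005
```

Request:
move_arm(
  hand=[1, 1, 1, 1, 1, 1, 1, 1],
  linear=[
    [0, 0, 0],
    [0, 0, 0],
    [0, 0, 0],
    [0, 0, 0],
    [0, 0, 0],
    [0, 0, 0],
    [0, 0, 0],
    [0, 0, 0],
  ],
  rot=[
    [0, 0, -1],
    [0, 0, -1],
    [0, 0, -1],
    [0, 0, -1],
    [0, 0, -1],
    [0, 0, -1],
    [0, 0, -1],
    [0, 0, 0],
  ],
)

```text
time: 5.1
eef_pos: [0.4232, 0.2535, 0.2311]
tcp_rot: [0.076, -3.14, 0.0]
wrist_force: [0.2, -0.4, 0.2]
grip_width: 1.001
```

```bash
cat >> h.py <<'E'
def st():
    s=arm.get_state();r=R.from_rotvec(s["tcp_rot"]).as_matrix()
    return s,np.array(s["eef_pos"]),r,np.degrees(np.arctan2(r[1,0],r[0,0]))
def units(tgt,yaw=None):
    s,p,r,y=st(); print("t",round(s["time"],2),"p",p.round(4),"yaw",round(y,2),"tilt",r[:,2].round(4),"F",s["wrist_force"].round(1),"g",round(s["grip_width"],3),"q",s["qpos"].round(2))
    print("shift units",(r.T@(np.array(tgt)-p)/.06).round(3), "turn units", None if yaw is None else round(-((yaw-y+180)%360-180)/4,2))
def wray(info,u,v):
    K=np.array(info["mtx"]);E=np.array(info["extrinsics"]);a=np.array([(u-K[0,2])/K[0,0],(v-K[1,2])/K[1,1]]);th=np.hypot(*a)
    d=np.array([a[0]/th*np.sin(th),-a[1]/th*np.sin(th),-np.cos(th)]);return E[:3,3],E[:3,:3]@d
def wproj(info,P):
    K=np.array(info["mtx"]);E=np.array(info["extrinsics"]);c=E[:3,:3].T@(np.array(P)-E[:3,3]);x,y,z=c[0],-c[1],-c[2]
    th=np.arctan2(np.hypot(x,y),z);h=np.hypot(x,y);return K[0,0]*th*x/h+K[0,2],K[1,1]*th*y/h+K[1,2]
E
python3 - <<'E'
from h import *
units([.37,.328,.23],189)
i=arm.camera_info("wrist");im,D=arm.grab_frame("wrist");np.savez("w1.npz",im=im,D=D,**i)
print(i["extrinsics"].round(3))
for P in([.371,.328,.136],[.453,.341,.092],[.453,.341,.052]):print(np.round(wproj(i,P)))
save("w1",cv2.resize(im,(800,600)))
T=np.load("top0.npz")
print("tumb base",onz(T,327,186.7,.004),"rim",onz(T,333,180,.099))
E
```

```text
t 5.1 p [0.4232 0.2535 0.2311] yaw -177.23 tilt [-5.e-04 -2.e-04 -1.e+00] F [ 0.2 -0.4  0.2] g 1.001 q [ 0.54  0.15  1.91  0.    1.09 -1.08]
shift units [0.826 1.283 0.018] turn units -1.56
[[-0.049 -0.956 -0.288  0.35 ]
 [ 0.999 -0.047 -0.012  0.249]
 [-0.002 -0.288  0.958  0.372]
 [ 0.     0.     0.     1.   ]]
[352. 135.]
[341. 210.]
[332. 198.]
tumb base [ 0.4994439  -0.36829562  0.004     ] rim [ 0.50561945 -0.36848299  0.099     ]
```

View pics/w1.png

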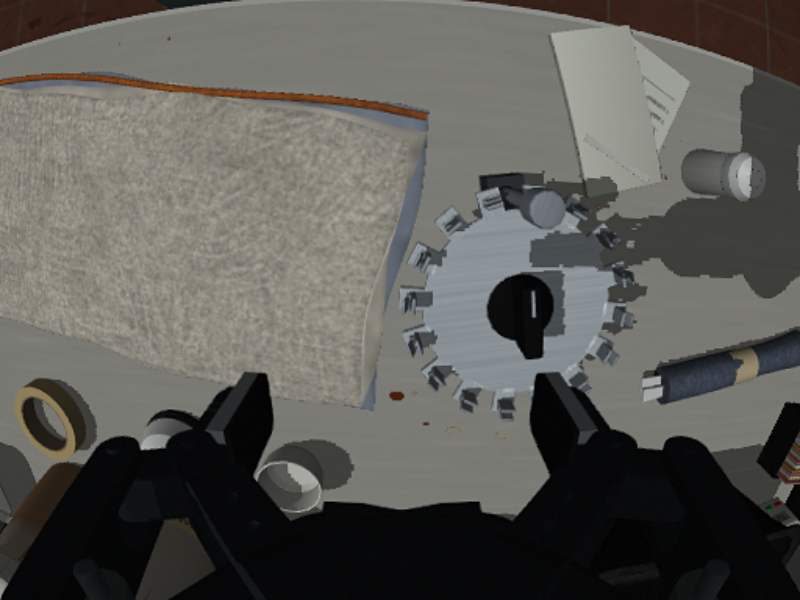

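The wrist view shows the pin head at (350,133) and the bar at about (342,205) of 512x384, within 2 px of the projected estimates. Next I fit the axis, the head and the bar direction from this depth picture.

```bash
python3 - <<'E'
from h import *
I=np.load("w1.npz");D=I["D"];K=I["mtx"];E=I["extrinsics"];im=I["im"].astype(int)
v,u=np.mgrid[:384,:512];a=np.stack([(u-K[0,2])/K[0,0],(v-K[1,2])/K[1,1]],-1);th=np.linalg.norm(a,axis=-1)+1e-9
t=np.tan(th)/th
P=np.stack([a[...,0]*t*D,-a[...,1]*t*D,-D],-1)@E[:3,:3].T+E[:3,3]
x,y,z=P[...,0],P[...,1],P[...,2]
g=(np.hypot(x-.453,y-.341)<.045)&(z>.086)&(z<.098)
q=P[g][:,:2].astype(np.float32);print("bar",g.sum(),P[g].mean(0),cv2.minAreaRect(q))
w=(np.hypot(x-.453,y-.341)<.1)&(z>.044)&(z<.056)&(im.min(-1)>90)
q=P[w][:,:2].astype(np.float32);print("disc",w.sum(),P[w].mean(0),cv2.minEnclosingCircle(q),cv2.minAreaRect(q))
p=(np.hypot(x-.371,y-.328)<.03)&(z>.13)&(z<.142);q=P[p][:,:2].astype(np.float32);print("pin",p.sum(),P[p].mean(0),cv2.minEnclosingCircle(q))
s=(np.hypot(x-.371,y-.328)<.04)&(z>.03)&(z<.042);q=P[s][:,:2].astype(np.float32);print("sock",s.sum(),cv2.minAreaRect(q))
c=(np.hypot(x-.453,y-.341)<.115)&(z>.062)&(z<.08)&(np.hypot(x-.453,y-.341)>.07)
q=P[c][:,:2];print("clips",c.sum())
A=np.c_[2*q,np.ones(len(q))];r=np.linalg.lstsq(A,(q**2).sum(1),rcond=None)[0];print(r[:2])
E
```

```text
bar 597 [0.44911987 0.34067603 0.08995096] ((0.4504019021987915, 0.34148260951042175), (0.050529398024082184, 0.014282666146755219), 11.040555953979492)
disc 8589 [0.4503365  0.33197133 0.05047762] ((0.4504189193248749, 0.3419091999530792), 0.09032101929187775) ((0.44756218791007996, 0.3400762677192688), (0.17189042270183563, 0.17702215909957886), 30.357389450073242)
pin 489 [0.36973449 0.32646429 0.13410768] ((0.3699137568473816, 0.32691824436187744), 0.01091441884636879)
sock 245 ((0.3682059943675995, 0.3265242874622345), (0.024613872170448303, 0.028276147320866585), 10.227974891662598)
clips 1021
[0.4505477  0.34162923]
```

Request:
move_arm(
  hand=[1, 1, 1, 1, 1, 1, 1, 1],
  linear=[
    [0.41, 0.63, 0],
    [0.42, 0.63, 0],
    [0, 0, 0],
    [0, 0, 0],
    [0, 0, 0.5],
    [0, 0, 0.5],
    [0, 0, 0.3],
    [0, 0, 0],
  ],
  rot=[
    [0, 0, 0],
    [0, 0, 0],
    [0, 0, -1],
    [0, 0, -1],
    [0, 0, 0],
    [0, 0, 0],
    [0, 0, 0],
    [0, 0, 0],
  ],
)

```text
time: 6.15
eef_pos: [0.3692, 0.326, 0.1521]
tcp_rot: [0.294, -3.125, 0.003]
wrist_force: [0.8, 0.6, -0.1]
grip_width: 1.002
```

```bash
python3 -c "
from h import *
units([.3699,.3266,.105],190.8)"
```

```text
t 6.15 p [0.3692 0.326  0.1521] yaw -169.27 tilt [-0.0022 -0.0019 -1.    ] F [ 0.8  0.6 -0.1] g 1.002 q [ 0.72  0.25  1.98  0.    0.91 -1.04]
shift units [-0.016  0.009  0.785] turn units -0.02
```

Request:
move_arm(
  hand=[1, 1, 1, -1, -1, -1, -1, -1],
  linear=[
    [-0.01, 0.01, 0.45],
    [0, 0, 0.33],
    [0, 0, 0],
    [0, 0, 0],
    [0, 0, 0],
    [0, 0, 0],
    [0, 0, 0],
    [0, 0, 0],
  ],
  rot=[
    [0, 0, 0],
    [0, 0, 0],
    [0, 0, 0],
    [0, 0, 0],
    [0, 0, 0],
    [0, 0, 0],
    [0, 0, 0],
    [0, 0, 0],
  ],
)

```text
time: 7.15
eef_pos: [0.3709, 0.3278, 0.1071]
tcp_rot: [-0.296, 3.127, 0.001]
wrist_force: [-0.2, -0.4, 6.8]
grip_width: 0.24
```

Request:
move_arm(
  hand=[-1, -1, -1, -1],
  linear=[
    [0, 0, 0],
    [0, 0, -0.05],
    [0, 0, -0.1],
    [0, 0, -0.1],
  ],
  rot=[
    [0, 0, 0],
    [0, 0, 0],
    [0, 0, 0],
    [0, 0, 0],
  ],
)

```text
time: 7.65
eef_pos: [0.3704, 0.3273, 0.1218]
tcp_rot: [0.296, -3.127, 0.0]
wrist_force: [0.5, -0.0, -1.4]
grip_width: 0.24
```

```bash
python3 -c "
from h import *
units([.3699,.3266,.25],190.8)"
```

```text
t 7.65 p [0.3704 0.3273 0.1218] yaw -169.19 tilt [-1.e-04 -2.e-04 -1.e+00] F [ 0.5 -0.  -1.4] g 0.24 q [ 0.72  0.29  2.01 -0.    0.84 -1.04]
shift units [ 0.01  -0.01  -2.136] turn units 0.0
```

Request:
move_arm(
  hand=[-1, -1, -1, -1, -1, -1, -1],
  linear=[
    [0, 0, -0.15],
    [0, 0, -0.15],
    [0, 0, -0.2],
    [0, 0, -0.3],
    [0, 0, -0.5],
    [0, 0, -0.5],
    [0, 0, -0.3],
  ],
  rot=[
    [0, 0, 0],
    [0, 0, 0],
    [0, 0, 0],
    [0, 0, 0],
    [0, 0, 0],
    [0, 0, 0],
    [0, 0, 0],
  ],
)

```text
time: 8.52
eef_pos: [0.3708, 0.3276, 0.2497]
tcp_rot: [-0.295, 3.126, 0.002]
wrist_force: [0.1, 0.7, -0.2]
grip_width: 0.239
```

```bash
python3 - <<'E'
from h import *
units([.3699,.3266,.25],190.8)
im,D=arm.grab_frame("top");i=arm.camera_info("top")
c=im[150:250,100:400]
im2,_=arm.grab_frame("side");i2=arm.camera_info("side");np.savez("top1.npz",im=im,**i);np.savez("side1.npz",im=im2,**i2)
b=im[165:200,310:370];s=im2[110:165,265:320]
save("l1",np.vstack([np.hstack([cv2.resize(im2[160:360,130:330],(400,300)),cv2.resize(im[150:250,80:240],(400,300))]),np.hstack([cv2.resize(b,(400,300),interpolation=cv2.INTER_CUBIC),cv2.resize(s,(400,300),interpolation=cv2.INTER_CUBIC)])]))
E
```

```text
t 8.53 p [0.3708 0.3276 0.2497] yaw -169.2 tilt [ 0.0016  0.0013 -1.    ] F [ 0.1  0.7 -0.2] g 0.239 q [ 0.72  0.13  1.89 -0.    1.13 -1.04]
shift units [ 0.018 -0.014 -0.004] turn units -0.0
```

View pics/l1.png

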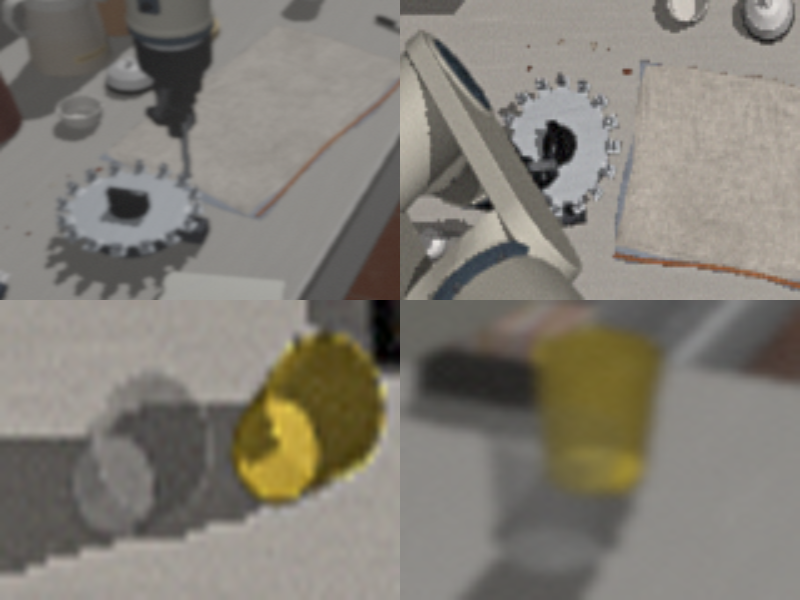

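The pin hangs straight in the jaws, and the wheel and socket are undisturbed. In the top view the clear tumbler's base is at about (327,187) and its rim at (332.5,182.4).

```bash
python3 - <<'E'
from h import *
T=np.load("top0.npz");S=np.load("side0.npz")
print(onz(T,332.5,182.4,.099),onz(T,327,186.6,.005),onz(S,285.5,155.5,.005))
units([.503,-.3685,.25])
E
```

```text
[ 0.49648811 -0.3660799   0.099     ] [ 0.49965028 -0.36806817  0.005     ] [ 0.49976479 -0.36848747  0.005     ]
t 8.62 p [0.3713 0.3281 0.25  ] yaw -169.2 tilt [ 0.0031  0.0027 -1.    ] F [-0.1 -0.5 -1.1] g 0.237 q [ 0.72  0.13  1.89 -0.    1.12 -1.04]
shift units [  0.02  -11.816  -0.025] turn units None
```

Request:
move_arm(
  hand=[-1, -1, -1, -1, -1, -1, -1, -1],
  linear=[
    [0.005, -0.3, 0],
    [0.005, -0.6, 0],
    [0.005, -0.85, 0],
    [0.005, -0.85, 0],
    [0.005, -0.85, 0],
    [0.005, -0.85, 0],
    [0.005, -0.85, 0],
    [0.005, -0.85, 0],
  ],
  rot=[
    [0, 0, 0],
    [0, 0, 0],
    [0, 0, 0],
    [0, 0, 0],
    [0, 0, 0],
    [0, 0, 0],
    [0, 0, 0],
    [0, 0, 0],
  ],
)

```text
time: 9.62
eef_pos: [0.4343, -0.0291, 0.2465]
tcp_rot: [0.295, -3.126, -0.0]
wrist_force: [0.6, 0.4, -0.1]
grip_width: 0.242
```

Request:
move_arm(
  hand=[-1, -1, -1, -1, -1, -1, -1, -1],
  linear=[
    [0.005, -0.85, 0],
    [0.005, -0.85, 0],
    [0.005, -0.85, 0],
    [0.005, -0.85, 0],
    [0.005, -0.85, 0],
    [0.005, -0.85, 0],
    [0.005, -0.5, 0],
    [0.005, -0.2, 0],
  ],
  rot=[
    [0, 0, 0],
    [0, 0, 0],
    [0, 0, 0],
    [0, 0, 0],
    [0, 0, 0],
    [0, 0, 0],
    [0, 0, 0],
    [0, 0, 0],
  ],
)

```text
time: 10.62
eef_pos: [0.4969, -0.3705, 0.2459]
tcp_rot: [0.293, -3.126, -0.002]
wrist_force: [0.6, 0.4, -0.2]
grip_width: 0.236
```

```bash
python3 - <<'E'
from h import *
units([.4995,-.368,.113],190.8)
i=arm.camera_info("wrist");im,D=arm.grab_frame("wrist");s,p,r,y=st()
np.savez("w2.npz",im=im,D=D,**i)
im=im.copy()
b=np.array([.4995,-.368,0])
for z,rad,c in((.099,.033,(255,0,0)),(.007,.02,(0,255,0))):
    for a in np.linspace(0,6.28,24):
        u,v=wproj(i,b+[rad*np.cos(a),rad*np.sin(a),z]);cv2.circle(im,(int(round(u)),int(round(v))),0,c,-1)
u,v=wproj(i,[p[0],p[1],p[2]-.101]);cv2.circle(im,(int(u),int(v)),1,(255,0,255),-1)
save("w2",cv2.resize(im,(800,600)))
E
```

```text
t 10.62 p [ 0.4969 -0.3705  0.2459] yaw -169.3 tilt [-0.0021  0.0013 -1.    ] F [ 0.6  0.4 -0.2] g 0.236 q [-0.64  0.33  1.63 -0.    1.18 -2.4 ]
shift units [-0.054  0.03   2.216] turn units -0.03
```

View pics/w2.png

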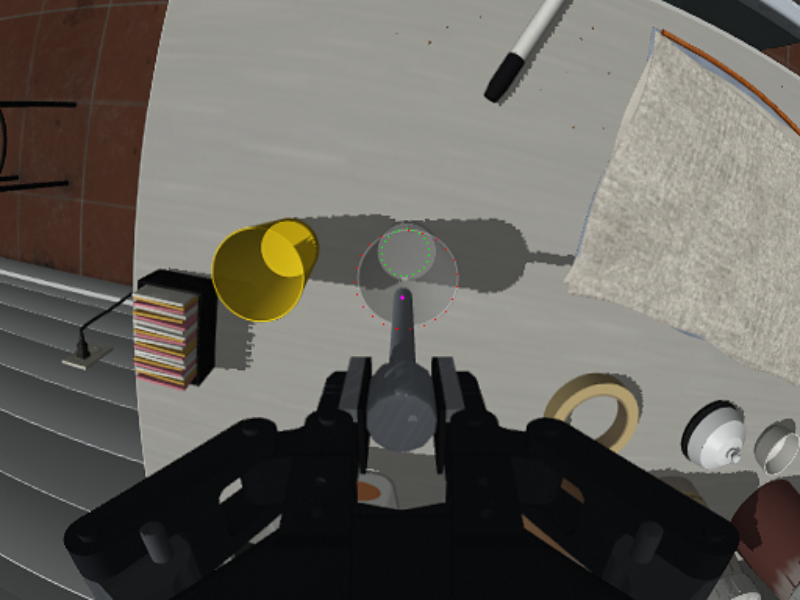

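The projected tumbler outline (rim around (407,280), base around (405,252)) lies on the picture, and the pin's foot sits right over it. Lowering.

Request:
move_arm(
  hand=[-1, -1, -1, -1, -1, -1, -1, -1],
  linear=[
    [-0.05, 0.03, 0.2],
    [0, 0, 0.35],
    [0, 0, 0.4],
    [0, 0, 0.4],
    [0, 0, 0.4],
    [0, 0, 0.3],
    [0, 0, 0.13],
    [0, 0, 0],
  ],
  rot=[
    [0, 0, 0],
    [0, 0, 0],
    [0, 0, 0],
    [0, 0, 0],
    [0, 0, 0],
    [0, 0, 0],
    [0, 0, 0],
    [0, 0, 0],
  ],
)

```text
time: 11.68
eef_pos: [0.5009, -0.3662, 0.1164]
tcp_rot: [0.296, -3.127, -0.001]
wrist_force: [0.2, 0.4, -0.1]
grip_width: 0.237
```

```bash
python3 - <<'E'
from h import *
units([.4995,-.368,.113],190.8)
E
```

```text
t 11.68 p [ 0.5009 -0.3662  0.1164] yaw -169.18 tilt [-5.e-04  5.e-04 -1.e+00] F [ 0.2  0.4 -0.1] g 0.237 q [-0.63  0.47  1.74  0.    0.93 -2.39]
shift units [ 0.029 -0.025  0.056] turn units 0.01
```

Request:
move_arm(
  hand=[-1, -1, 0, 1, 1, 1, 1, 1],
  linear=[
    [0.03, -0.02, 0.05],
    [0, 0, 0],
    [0, 0, 0],
    [0, 0, 0],
    [0, 0, 0],
    [0, 0, 0],
    [0, 0, 0],
    [0, 0, 0],
  ],
  rot=[
    [0, 0, 0],
    [0, 0, 0],
    [0, 0, 0],
    [0, 0, 0],
    [0, 0, 0],
    [0, 0, 0],
    [0, 0, 0],
    [0, 0, 0],
  ],
)

```text
time: 12.68
eef_pos: [0.4995, -0.3681, 0.1137]
tcp_rot: [0.296, -3.128, -0.0]
wrist_force: [-0.1, -0.2, -0.7]
grip_width: 1.0
```

Request:
move_arm(
  hand=[1, 1, 1, 1, 1, 1],
  linear=[
    [0, 0, -0.1],
    [0, 0, -0.2],
    [0, 0, -0.4],
    [0, 0, -0.6],
    [0, 0, -0.6],
    [0, 0, -0.4],
  ],
  rot=[
    [0, 0, 0],
    [0, 0, 0],
    [0, 0, 0],
    [0, 0, 0],
    [0, 0, 0],
    [0, 0, 0],
  ],
)

```text
time: 13.42
eef_pos: [0.5, -0.3686, 0.2547]
tcp_rot: [-0.296, 3.126, -0.003]
wrist_force: [1.2, 0.2, -0.7]
grip_width: 1.001
```

```bash
python3 - <<'E'
from h import *
units([.4504,.3416,.25],190.8)
im,D=arm.grab_frame("wrist");im2,_=arm.grab_frame("side")
save("w3",np.hstack([cv2.resize(im,(400,300)),cv2.resize(im2[90:180,240:360],(400,300))]))
E
```

```text
t 13.43 p [ 0.5    -0.3686  0.2547] yaw -169.2 tilt [ 0.0023 -0.0017 -1.    ] F [ 1.2  0.2 -0.7] g 1.001 q [-0.64  0.32  1.62  0.    1.19 -2.4 ]
shift units [-1.406 11.781  0.057] turn units 0.0
```

View pics/w3.png

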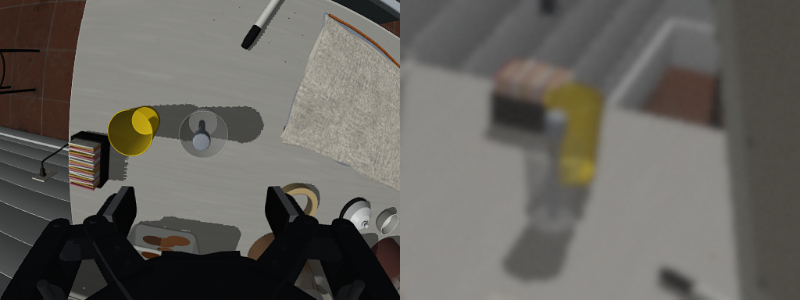

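The pin stands in the clear tumbler (wrist crop, (202,140)), and the tumbler is upright. Back to the wheel.

Request:
move_arm(
  hand=[1, 1, 1, 1, 1, 1, 1, 1],
  linear=[
    [-0.09, 0.3, 0],
    [-0.09, 0.6, 0],
    [-0.09, 0.85, 0],
    [-0.09, 0.85, 0],
    [-0.09, 0.85, 0],
    [-0.09, 0.85, 0],
    [-0.09, 0.85, 0],
    [-0.09, 0.85, 0],
  ],
  rot=[
    [0, 0, 0],
    [0, 0, 0],
    [0, 0, 0],
    [0, 0, 0],
    [0, 0, 0],
    [0, 0, 0],
    [0, 0, 0],
    [0, 0, 0],
  ],
)

```text
time: 14.52
eef_pos: [0.4728, -0.0041, 0.2506]
tcp_rot: [0.296, -3.126, -0.001]
wrist_force: [0.4, -0.2, -0.4]
grip_width: 0.999
```

Request:
move_arm(
  hand=[1, 1, 1, 1, 1, 1, 1, 1],
  linear=[
    [-0.09, 0.85, 0],
    [-0.09, 0.85, 0],
    [-0.09, 0.85, 0],
    [-0.09, 0.85, 0],
    [-0.09, 0.85, 0],
    [-0.09, 0.85, 0],
    [-0.09, 0.5, 0],
    [-0.06, 0.18, 0],
  ],
  rot=[
    [0, 0, 0],
    [0, 0, 0],
    [0, 0, 0],
    [0, 0, 0],
    [0, 0, 0],
    [0, 0, 0],
    [0, 0, 0],
    [0, 0, 0],
  ],
)

```text
time: 15.52
eef_pos: [0.4484, 0.3435, 0.2504]
tcp_rot: [0.299, -3.125, 0.001]
wrist_force: [-0.0, 0.3, -0.2]
grip_width: 0.999
```

Request:
move_arm(
  hand=[1, 1, 1, 1, 1],
  linear=[
    [0, 0, 0.4],
    [0, 0, 0.5],
    [0, 0, 0.4],
    [0, 0, 0.3],
    [0, 0, 0],
  ],
  rot=[
    [0, 0, 0],
    [0, 0, 0],
    [0, 0, 0],
    [0, 0, 0],
    [0, 0, 0],
  ],
)

```text
time: 16.15
eef_pos: [0.4491, 0.341, 0.1543]
tcp_rot: [0.295, -3.125, 0.003]
wrist_force: [-0.0, -0.8, 0.2]
grip_width: 0.996
```

```bash
python3 - <<'E'
from h import *
units([.4504,.3416,.06],190.8)
E
```

```text
t 16.15 p [0.4491 0.341  0.1543] yaw -169.21 tilt [-0.0025 -0.0019 -1.    ] F [-0.  -0.8  0.2] g 0.996 q [ 0.65  0.35  1.83 -0.    0.96 -1.11]
shift units [-0.027  0.008  1.571] turn units -0.0
```

Request:
move_arm(
  hand=[1, 1, 1, 1, 1, 1],
  linear=[
    [-0.02, 0.01, 0.4],
    [0, 0, 0.4],
    [0, 0, 0.4],
    [0, 0, 0.25],
    [0, 0, 0.1],
    [0, 0, 0],
  ],
  rot=[
    [0, 0, 0],
    [0, 0, 0],
    [0, 0, 0],
    [0, 0, 0],
    [0, 0, 0],
    [0, 0, 0],
  ],
)

```text
time: 16.9
eef_pos: [0.4514, 0.3429, 0.063]
tcp_rot: [-0.296, 3.127, 0.0]
wrist_force: [-0.4, -0.0, 0.5]
grip_width: 1.002
```

```bash
python3 - <<'E'
from h import *
units([.4504,.3416,.06],190.8)
E
```

```text
t 16.9 p [0.4514 0.3429 0.063 ] yaw -169.2 tilt [ 2.e-04  2.e-04 -1.e+00] F [-0.4 -0.   0.5] g 1.002 q [ 0.65  0.48  1.88  0.    0.78 -1.11]
shift units [ 0.021 -0.018  0.05 ] turn units -0.0
```

Request:
move_arm(
  hand=[0, -1, -1, -1, -1, -1, -1, -1],
  linear=[
    [0.02, -0.02, 0.03],
    [0, 0, 0],
    [0, 0, 0],
    [0, 0, 0],
    [0, 0, 0],
    [0, 0, 0],
    [0, 0, 0],
    [0, 0, 0],
  ],
  rot=[
    [0, 0, 0],
    [0, 0, 0],
    [0, 0, 0],
    [0, 0, 0],
    [0, 0, 0],
    [0, 0, 0],
    [0, 0, 0],
    [0, 0, 0],
  ],
)

```text
time: 17.9
eef_pos: [0.4501, 0.3429, 0.0614]
tcp_rot: [-0.295, 3.127, 0.004]
wrist_force: [-4.0, 6.8, 2.9]
grip_width: 0.155
```

```bash
python3 - <<'E'
from h import *
units([.4504,.3416,.06],190.8);print(arm.get_state()["torque"])
E
```

```text
t 17.9 p [0.4501 0.3429 0.0614] yaw -169.23 tilt [ 3.0e-04  2.3e-03 -1.0e+00] F [-4.   6.8  2.9] g 0.155 q [ 0.65  0.48  1.89  0.    0.77 -1.11]
shift units [-0.    -0.022  0.023] turn units -0.01
[ 0.8232344   0.47857156 -0.16561124]
```

Request:
move_arm(
  hand=[-1, -1, -1, -1, -1, -1, -1, -1],
  linear=[
    [0, 0, 0],
    [0, 0, 0],
    [0, 0, 0],
    [0, 0, 0],
    [0, 0, 0],
    [0, 0, 0],
    [0, 0, 0],
    [0, 0, 0],
  ],
  rot=[
    [0, 0, 0.7],
    [0, 0, 0.7],
    [0, 0, 0.7],
    [0, 0, 0.7],
    [0, 0, 0.7],
    [0, 0, 0.7],
    [0, 0, 0.7],
    [0, 0, 0.7],
  ],
)

```text
time: 18.9
eef_pos: [0.4499, 0.3432, 0.0614]
tcp_rot: [-0.321, -3.125, -0.004]
wrist_force: [-4.2, 10.5, 1.4]
grip_width: 0.151
```

```bash
python3 - <<'E'
from h import *
units([.4504,.3416,.06],190.8-22.5);print(arm.get_state()["torque"])
im2,_=arm.grab_frame("side");im,_=arm.grab_frame("wrist")
save("c1",np.hstack([cv2.resize(im2[250:350,140:260],(400,300)),cv2.resize(im,(400,300))]))
E
```

```text
t 18.9 p [0.4499 0.3432 0.0614] yaw 168.28 tilt [ 0.      0.0027 -1.    ] F [-4.2 10.5  1.4] g 0.151 q [ 0.65  0.48  1.89  0.    0.77 -0.72]
shift units [-0.013 -0.025  0.023] turn units -0.0
[1.26883525 0.88203126 0.02535541]
```

View pics/c1.png

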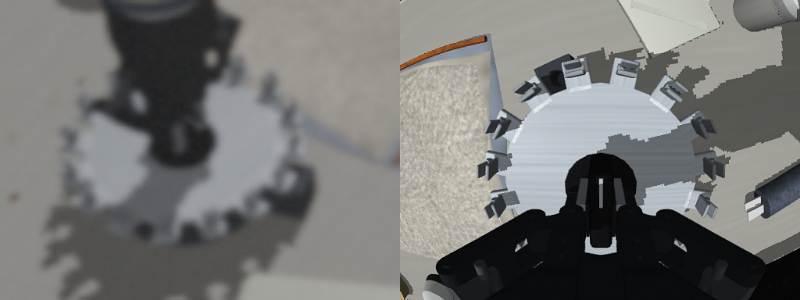

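The bar's bright line is centred between the jaws and the wheel turned with it, so that is one click. Now the other two.

Request:
move_arm(
  hand=[-1, -1, -1, -1, -1, -1, -1, -1],
  linear=[
    [0, 0, 0],
    [0, 0, 0],
    [0, 0, 0],
    [0, 0, 0],
    [0, 0, 0],
    [0, 0, 0],
    [0, 0, 0],
    [0, 0, 0],
  ],
  rot=[
    [0, 0, 0.7],
    [0, 0, 0.7],
    [0, 0, 0.7],
    [0, 0, 0.7],
    [0, 0, 0.7],
    [0, 0, 0.7],
    [0, 0, 0.7],
    [0, 0, 0.7],
  ],
)

```text
time: 20.0
eef_pos: [0.4501, 0.3435, 0.0613]
tcp_rot: [-0.922, -3.003, -0.005]
wrist_force: [-4.6, 11.2, 1.0]
grip_width: 0.157
```

Request:
move_arm(
  hand=[-1, -1, -1, -1, -1, -1, -1, -1],
  linear=[
    [0, 0, 0],
    [0, 0, 0],
    [0, 0, 0],
    [0, 0, 0],
    [0, 0, 0],
    [0, 0, 0],
    [0, 0, 0],
    [0, 0, 0],
  ],
  rot=[
    [0, 0, 0.7],
    [0, 0, 0.7],
    [0, 0, 0.7],
    [0, 0, 0.7],
    [0, 0, 0.7],
    [0, 0, 0.7],
    [0, 0, 0.7],
    [0, 0, 0.7],
  ],
)

```text
time: 21.0
eef_pos: [0.4503, 0.3438, 0.0614]
tcp_rot: [-1.487, -2.766, -0.006]
wrist_force: [-4.4, 11.5, -0.9]
grip_width: 0.151
```

Request:
move_arm(
  hand=[-1, -1, -1, -1],
  linear=[
    [0, 0, 0],
    [0, 0, 0],
    [0, 0, 0],
    [0, 0, 0],
  ],
  rot=[
    [0, 0, 0.06],
    [0, 0, 0],
    [0, 0, 0],
    [0, 0, 0],
  ],
)

```text
time: 21.5
eef_pos: [0.4503, 0.3438, 0.0614]
tcp_rot: [-1.492, -2.764, -0.006]
wrist_force: [-4.4, 12.2, -0.9]
grip_width: 0.151
```

```bash
python3 - <<'E'
from h import *
units([.4504,.3416,.06],190.8-67.5);print(arm.get_state()["torque"])
im2,_=arm.grab_frame("side");imt,_=arm.grab_frame("top")
i=arm.camera_info("wrist");im,D=arm.grab_frame("wrist")
K=i["mtx"];E=i["extrinsics"]
v,u=np.mgrid[:384,:512];a=np.stack([(u-K[0,2])/K[0,0],(v-K[1,2])/K[1,1]],-1);th=np.linalg.norm(a,axis=-1)+1e-9;t=np.tan(th)/th
P=np.stack([a[...,0]*t*D,-a[...,1]*t*D,-D],-1)@E[:3,:3].T+E[:3,3]
def ph(P,c):
    d=P[...,:2]-c;r=np.hypot(d[...,0],d[...,1]);z=P[...,2];m=(r>.07)&(r<.115)&(z>.064)&(z<.08)
    an=np.arctan2(d[m][:,1],d[m][:,0]);return m.sum(),np.degrees(np.angle(np.exp(16j*an).mean()))/16
I=np.load("w1.npz")
def cl(D,K,E):
    a=np.stack([(u-K[0,2])/K[0,0],(v-K[1,2])/K[1,1]],-1);th=np.linalg.norm(a,axis=-1)+1e-9;t=np.tan(th)/th
    return np.stack([a[...,0]*t*D,-a[...,1]*t*D,-D],-1)@E[:3,:3].T+E[:3,3]
c=np.array([.4504,.3416])
print("tooth phase home",ph(cl(I["D"],I["mtx"],I["extrinsics"]),c),"now",ph(P,c))
save("c3",np.vstack([np.hstack([cv2.resize(im2[250:350,140:260],(400,300)),cv2.resize(im,(400,300))]),np.hstack([cv2.resize(im2[90:180,240:360],(400,300)),cv2.resize(imt[150:210,290:370],(400,300))])]))
E
```

```text
t 21.5 p [0.4503 0.3438 0.0614] yaw 123.29 tilt [ 7.0e-04  3.8e-03 -1.0e+00] F [-4.4 12.2 -0.9] g 0.151 q [0.65 0.48 1.89 0.   0.77 0.06]
shift units [-0.031 -0.019  0.023] turn units -0.0
[ 1.61039894  0.764803   -0.24479749]
tooth phase home (np.int64(863), np.float64(-1.222758955896013)) now (np.int64(3228), np.float64(-0.7802924668432154))
```

View pics/c3.png

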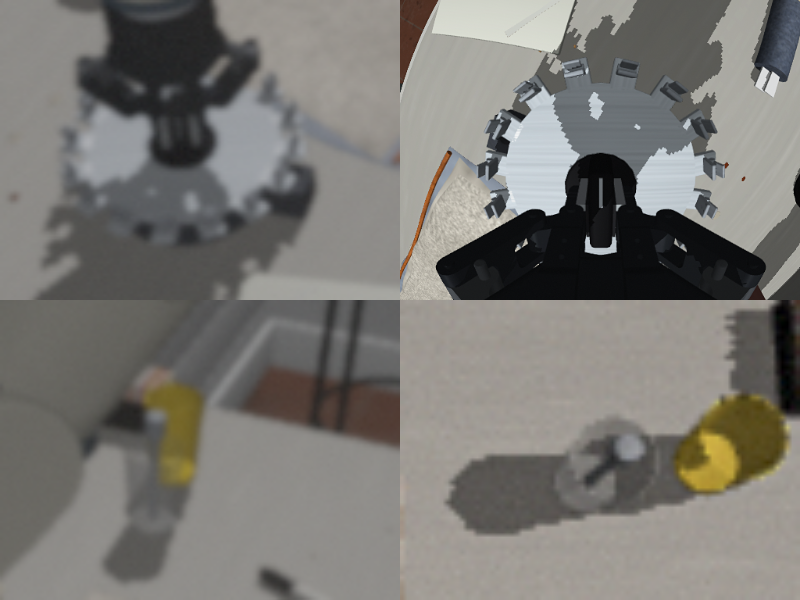

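```bash
python3 -c "
from h import *
print(arm.hand_in())"
```

```text
the job is handed in; nothing more can be done
None
```

I pulled the locking pin straight up out of the socket and stood it in the clear tumbler. I then gripped the black bar and turned the wheel 67.5° clockwise, which is three clicks. The job was handed in at about 21.7 s with the bar still gripped.

**Last checks:**
- **Pin and tumbler:** the last top and side pictures show the pin leaning inside the upright clear tumbler. The yellow tumbler was not touched.
- **Wheel angle:** the tool turned from 190.8° to 123.3°. The tooth positions match those at home to about 0.4°, so the wheel sits on a stop.
- **Bar and grip:** the bar's bright line is still centred between the jaws, and the grip opening is 0.15, so the bar is held.
- **Forces:** the highest wrist force I read was about 13 N. A steady side load of about 12 N on the bar remains, because the grip sits about 2 mm off the wheel's axis as I measured it. I left it because it was well within limits.

No check failed. I checked the three-click count by the tool's turn and the pictures only.

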